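Shut the balance's draft shield and tare the beaker

ROBOT

A 6-joint arm with a two-finger parallel gripper is mounted at the origin on the work surface. World frame = base frame: x ahead of the robot, y to its left, z up, the work surface at z = 0. Lengths are in m, angles in rad, forces in N, time in s.
With the tool pointing down it reaches from about 0.375 to 0.9 m from the base axis. Payload 3.1 kg.
Tool frame: the origin (TCP) lies on the centre line of the jaws, within the pads' length; the fingertips stand 25 mm ahead of it and the grasp point (between the pads) lies 6 mm ahead of it (robot.nose_length is the y of the fingertips in the tool frame, in m); y points along the fingers, z is the direction in which the jaws open and shut, and the axes are right-handed (so a half turn about y gives the same grasp; the last joint's range is limited). The gripper opens to 87 mm and grips with 3 to 60 N. Pads are 19 mm wide; open, the fingers measure 117 mm over their backs; the gripper's body (75 mm by 190 mm) begins 51 mm behind the grasp point.
Start: joints at [1.111, 0.527, 1.433, -0, 1.181, -0.178], TCP at [0.174, 0.6, 0.248] pointing down, gripper open.
Joint ranges: [-3.08, 3.08], [-0.75, 2.2], [0.22, 2.44], [-1.43, 4.57], [0, 2.65], [-2.85, 2.85]. Speed limits (rad/s): [2.79, 2.79, 3.14, 3.14, 3.14, 3.14].

INTERFACE

Orientations are given as a unit quaternion [x, y, z, w].
In Python, from rig import robot, eyes, ticket gives the robot as it stands.
- The arm moves only by the tool play_rows, never from a script. Its argument "series" is a list of rows, each a list of 7 numbers: the opening, from 0 (shut) to 1 (fully open), then the shift along the tool's x, y, z scaled (see below), then the turn, a rotation vector about the tool's x, y, z scaled (see below). In form: [[claw, dx, dy, dz, ax, ay, az], ...]. A call has 1 to 12 rows; each row shifts and turns the commanded pose from where the row before left it, along the tool's axes as they then stand; what a row does not reach is not made up. The controller multiplies each number of a shift by 100 mm and each number of a turn by 180 degrees. A row lasts 1/12 s, in which the tool goes at most 41.7 mm and 7.16 degrees, less where a joint would pass 70% of its speed; a pose out of reach is approached as far as the arm can. A call with a number of a shift or a turn outside -1 to 1 is refused whole. A call with a gripper value outside its range is refused whole. The fingers move at their own pace and stop on an object; "grip_force" is the grip in N (left out, the last holds). Time passes only in rows, so rows that do not move let the fingers close. It gives the time, the measured TCP pose, the force and the opening at its end, in the units of the state.
- robot.get_obs(): the state, without advancing time (a new reading comes with each control period).
- eyes.camera(name): name is "side" or "top" or "wrist"; returns the picture (480x640x3 uint8, red, green, blue); there is no depth.
- eyes.camera_params(name): a dict with "K" (3x3 intrinsics, pixels), "rvec" (rotation vector, rad) and "tvec" (3), from world to camera coordinates, as OpenCV has them. Camera axes: x right, y down, z forward; pixel columns grow to the right and rows downward; lengths in m; the calibration is good to about 2 mm. A picture is of the moment at which its call begins: read the wrist's pose just before it. camera_params takes no time and is no camera call; for the wrist camera it gives the pose at the moment of the call.
- ticket.hand_in(): hands the job in, once; it reports no verdict.
The state is a dict: "time": time; "q": joint angles; "joint_velocities": joint speeds; "joint_torque": joint torques, N m; "position": TCP position; "tool_rot": TCP orientation; "ft_force": force on the tool from outside, world axes, zero at the start; "moment": the same for the moment, N m; "grip_width": finger opening in m.
Only numpy, scipy, OpenCV 4.12 (cv2) and the standard library are available. Lean on these libraries where they do the work, as an engineer would, in place of code of your own. Each camera call takes 0.05 s, during which the arm holds its last target.

TASK

The empty beaker on the balance has to be tared: with a fingertip, gently push the glass top cover and the right-hand door (right as seen from the console) of the draft shield fully shut, and only when both are shut press the wide tare key below the display right down, let it come back up and leave the balance closed. Push the handles, do not pinch them; leave the left-hand door shut, do not press the two round keys, and leave the beaker and everything else on the bench where it stands.

Things in the scene. Friction and masses are not known exactly. Their poses are not given: they have to be found in the camera images.
- balance: milligram balance, 305 mm deep, 200 wide, white, fixed. Origin: middle of its footprint at bench height; x from console (robot side) to back, y to its left seen from the console, z up. Glass chamber on top: x -40 to 120 mm, y -90 to 90, rails 193 mm above the bench; housing below it 75 mm high. Sloping console in front, 44 mm high at its front edge, 66 at the chamber; dark oblong display on its upper part.
- top_cover (a joint): sliding glass cover on top of the chamber, opening in m: 0 shut, 0.080 fully open. Opens towards the balance's back (+x of balance), shuts towards the console (-x). Friction about 1.2 N plus 6 N per m/s; stays where it is left; stops dead at 0.
- top_handle (a point): centre of the top cover's handle, a grey bar standing on the glass near the cover's front edge: 70 mm long across the balance (y), 14 thick along x, 22 tall (11 above and below this point, where it meets the glass). The glass runs 134 mm behind this point and 22 mm ahead of it, 78 to either side. Axes as the balance's.
- right_door (a joint): sliding glass door on the right side (-y) of the chamber, opening in m: 0 shut, 0.080 fully open. Opens towards the balance's back (+x), shuts towards the console (-x). Friction about 1.2 N plus 6 N per m/s; stays where it is left; stops dead at 0.
- right_handle (a point): centre of the right door's handle, a grey upright bar on the outside of the door near its front edge: 66 mm tall (33 above and below this point), 14 thick along x, standing 20 mm out from the glass (10 either side of this point along y). The glass is on the +y side; nothing of the balance reaches farther out than the handle. Axes as the balance's.
- left_door (a joint): the same sliding door on the left side (+y) of the chamber, opening in m; shut (0) at the start, and to stay shut.
- left_handle (a point): centre of the left door's handle, the mirror image of the right one.
- tare (a joint): travel of the tare key in m, pressed down square to the sloping console: 0 at rest, 0.005 fully down; sprung, 1.2 N to start and 4.2 N fully down. It counts as pressed beyond 0.003.
- tare_top (a point): middle of the upper face of the tare key, the wide black bar (56 mm across the balance, 18 mm deep) on the lower part of the console, below the display, in the middle; its face stands 8 mm above the console and is tilted by 0.19 rad, the front edge lower.
- power (a joint): travel of the round key to the left of the tare key in m (0 at rest, 0.005 fully down), not to be pressed.
- power_top (a point): middle of the upper face of that round key, 16 mm across, 75 mm to the left (+y of the balance) of the tare key's middle.
- mode (a joint): travel of the round key to the right of the tare key in m (0 at rest, 0.005 fully down), not to be pressed.
- mode_top (a point): middle of the upper face of that round key, 16 mm across, 75 mm to the right (-y of the balance) of the tare key's middle.
- pan (a point): middle of the upper face of the round steel pan (92 mm across) inside the chamber.
- beaker: small glass beaker, 45 mm across, 56 mm tall, standing on the pan; origin in the middle of its underside, z axis up.
- green_bottle: stoppered green glass bottle, 62 mm across, 145 mm tall, on the left of the balance. Origin: middle of its underside.
- amber_jar: amber jar with white cap, 68 mm across, 85 mm tall, on the left of the balance. Origin: middle of its underside.
- tincture_jar: dark red jar with black cap and paper label, 76 mm across, 115 mm tall, on the right of the balance. Origin: middle of its underside.
- dropper_bottle: small amber bottle with black cap, 27 mm across, 62 mm tall, standing close to the right of the balance. Origin: middle of its underside.
- vial: small clear vial with white cap, 24 mm across, 48 mm tall, standing close to the front left corner of the balance. Origin: middle of its underside.
- spirit_lamp: unlit glass spirit lamp with metal collar, 76 mm across, 86 mm tall, at the right. Origin: middle of its underside.
- pen: black pen, 126 mm long, 10 mm thick, lying on the writing pad at the front right; its x axis runs along it. Origin: about the middle, on its underside.

How it is judged:
By the outcome, as a careful person would: the job done as asked, in the order asked, and still so for the second after the job is handed in, with the robot touching nothing.
It also fails if it takes over 51 s, if anything falls off the work surface, if the arm or the gripper's body presses on something with over 40 N, if the wrist force passes 120 N, or if a joint passes its speed limit or range.

## Working session

There is one attempt and no reset: what is moved stays moved. The work goes in short steps, Python scripts to look and compute and a tool call to move; the robot and the scene stay as the last step left them, time stands still between calls to the robot, and variables do not carry over. Pictures are saved under pics/ and viewed, and the job is handed in when it is done.

Besides the shell and the picture viewer there is one more tool, called after ">>>" as a command line: name --pt "numbers of a row" for each row, then --argument value for the rest. play_rows: Moves the arm, as the interface text tells. Its arguments: {"type":"object","properties":{"series":{"type":"array","items":{"type":"array","items":{"type":"number"}}},"grip_force":{"type":"number"}},"required":["series"]}

```bash
ls; mkdir -p pics; python3 - <<'E'
from rig import robot,eyes,ticket
import cv2
o=robot.get_obs();print(o)
for n in("side","top","wrist"):
    p=eyes.camera_params(n);print(n,p)
    cv2.imwrite(f"pics/{n}0.png",eyes.camera(n)[:,:,::-1])
E
```

```text
pics
{'time': 0.0, 'q': array([ 1.11050183e+00,  5.28447883e-01,  1.43387816e+00, -5.69193766e-05,
        1.18138221e+00, -1.78519899e-01]), 'joint_velocities': array([-3.84692871e-04,  4.69089090e-04, -7.77788338e-04, -2.25839164e-04,
       -1.80492172e-03, -5.25351829e-05]), 'joint_torque': array([ 2.79090364e-05, -4.40052581e+01, -1.76584715e+01,  6.33656234e-02,
        5.83838322e-02, -1.67370699e-04]), 'position': array([0.17348542, 0.59974652, 0.24659048]), 'tool_rot': array([ 0.70081729, -0.09950268,  0.09906828, -0.69938531]), 'ft_force': array([ 0.33489659, -0.20818607, -0.61195385]), 'moment': array([0.0030555 , 0.01738674, 0.00879987]), 'grip_width': 0.08727138422568419}
side {'K': array([[550.75678387,   0.        , 320.63916367],
       [  0.        , 550.75678387, 231.9307365 ],
       [  0.        ,   0.        ,   1.        ]]), 'rvec': array([ 2.10086593, -0.96781438,  0.45212219]), 'tvec': array([-0.33121507,  0.32488379,  1.04369835])}
top {'K': array([[513.70003072,   0.        , 318.32224397],
       [  0.        , 513.70003072, 249.05267521],
       [  0.        ,   0.        ,   1.        ]]), 'rvec': array([ 2.18656328, -2.1705615 ,  0.10874631]), 'tvec': array([-0.02694623,  0.4612273 ,  1.45163514])}
wrist {'K': array([[353.27870246,   0.        , 316.34888516],
       [  0.        , 353.27870246, 237.00640842],
       [  0.        ,   0.        ,   1.        ]]), 'rvec': array([-2.31446   , -1.74246193, -0.25277057]), 'tvec': array([-0.62320356, -0.03559896,  0.39082876])}
```

View pics/side0.png

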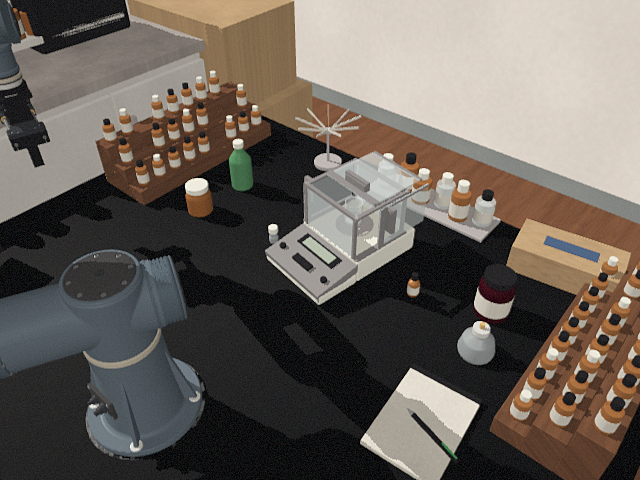

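View pics/top0.png

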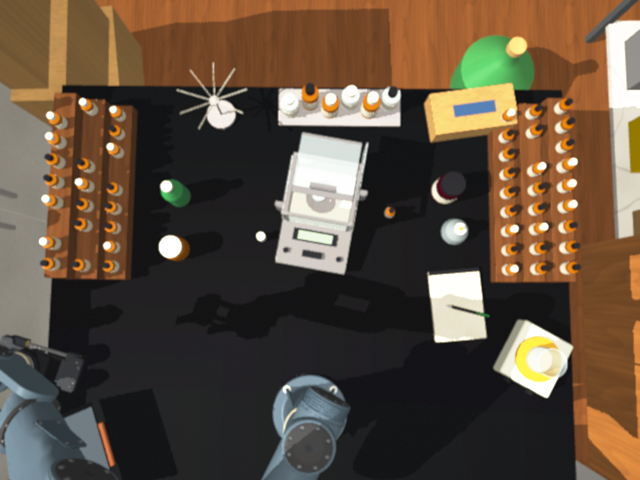

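View pics/wrist0.png

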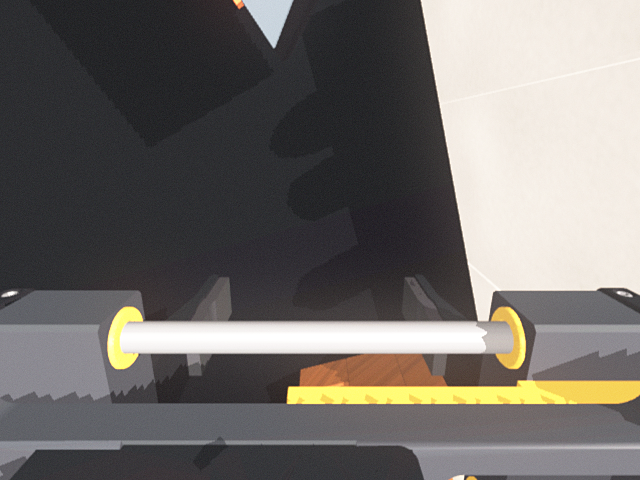

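```bash
python3 - <<'E'
import cv2
a=cv2.imread("pics/top0.png")[125:280,255:405];cv2.imwrite("pics/topc.png",cv2.resize(a,None,fx=3.8,fy=3.8,interpolation=cv2.INTER_CUBIC))
a=cv2.imread("pics/side0.png")[145:305,260:440];cv2.imwrite("pics/sidec.png",cv2.resize(a,None,fx=3.7,fy=3.7,interpolation=cv2.INTER_CUBIC))
E
```

```text
(no output)
```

View pics/topc.png

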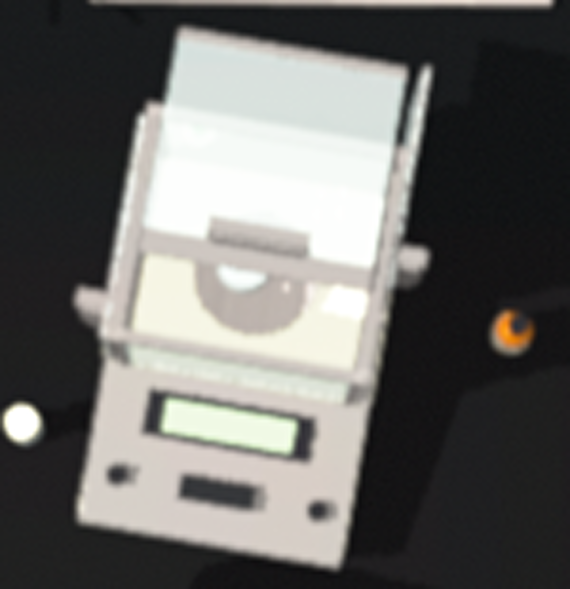

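View pics/sidec.png

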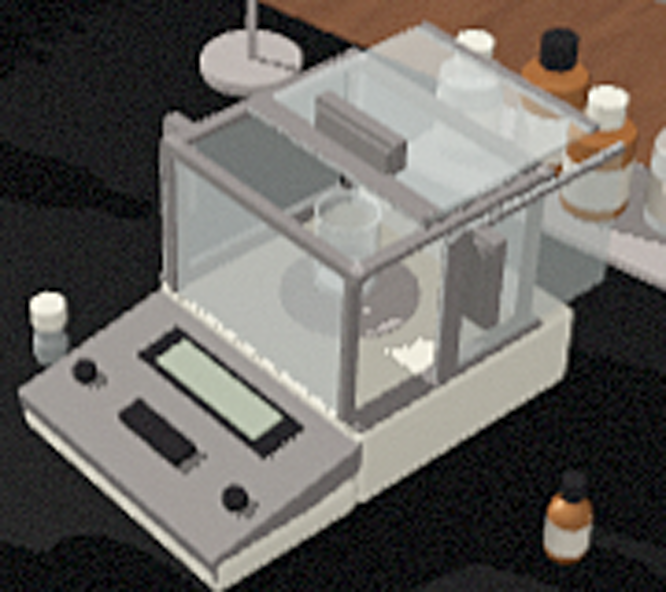

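```bash
cat > h.py <<'E'
import numpy as np,cv2
from rig import robot,eyes,ticket
from scipy.spatial.transform import Rotation as R
def proj(n,P):
    p=eyes.camera_params(n);return cv2.projectPoints(np.array(P,float).reshape(-1,1,3),p["rvec"],p["tvec"],p["K"],None)[0].reshape(-1,2)
def world(b,P):
    c,s=np.cos(b[2]),np.sin(b[2]);P=np.atleast_2d(P)
    return np.c_[b[0]+c*P[:,0]-s*P[:,1],b[1]+s*P[:,0]+c*P[:,1],P[:,2]]
def zc(x): return .044+(x+.1525)/.1125*.022
E
cat > fit.py <<'E'
from h import *
from scipy.optimize import least_squares
T=lambda u,v:(255+u/3.8,125+v/3.8); S=lambda u,v:(260+u/3.7,145+v/3.7)
def model(v):
    b=v[:3];tx,ot,od,ht,hx,hdx,hdy=*v[3:6],.193+v[6],v[7],v[8],v[9]
    P=dict(fl=(-.1525,.1,.044),fr=(-.1525,-.1,.044),cl=(-.04,.09,.193),cr=(-.04,-.09,.193),
     tare=(tx,0,zc(tx)+.008),pw=(tx,.075,zc(tx)+.008),mo=(tx,-.075,zc(tx)+.008),
     th=(hx,0,ht), rh=(hdx,-.09-hdy,.134))
    return {k:world(b,p)[0] for k,p in P.items()}
obs=[("top",'fl',T(78,520)),("top",'fr',T(340,568)),("top",'pw',T(118,474)),("top",'tare',T(218,490)),("top",'mo',T(320,510)),("top",'th',T(258,236)),("top",'cr',T(358,392)),
("side",'fl',S(22,392)),("side",'fr',S(215,567)),("side",'pw',S(85,371)),("side",'tare',S(160,433)),("side",'mo',S(236,498)),("side",'cl',S(170,137)),("side",'cr',S(357,272)),("side",'th',S(360,132)),("side",'rh',S(478,277))]
def f(v):
    m=model(v);return np.concatenate([proj(c,m[k])[0]-o for c,k,o in obs]+[[(v[9]-.01)*1000,v[6]*100]])
r=least_squares(f,[.65,0,0,-.12,0,0,0.01,0,0,.01],loss='soft_l1',x_scale=.01)
np.set_printoptions(precision=4,suppress=True)
print(r.x)
for (c,k,o),e in zip(obs,r.fun.reshape(-1,2)):print(c,k,e.round(1))
for k,p in model(r.x).items():print(k,p)
E
python3 fit.py
```

```text
[ 0.5559 -0.0248 -0.1642 -0.1164 -0.0338 -0.0135  0.0157  0.0456  0.0558
  0.0096]
top fl [-0.7  0.1]
top fr [ 0.4 -0.4]
top pw [-0.5  0.7]
top tare [-0.3  1.1]
top mo [-0.7  0.4]
top th [-0.1  0.3]
top cr [ 2.6 -0.8]
side fl [-1.  -0.8]
side fr [ 0.9 -0.7]
side pw [ 0.2 -1. ]
side tare [-0.2 -1.1]
side mo [ 0.5 -0.9]
side cl [-2.6  1. ]
side cr [0.4 2.3]
side th [0.5 0.2]
side rh [0.7 6.2]
fl [0.4218 0.0988 0.044 ]
fr [ 0.3891 -0.0985  0.044 ]
cl [0.5312 0.0705 0.193 ]
cr [ 0.5018 -0.1071  0.193 ]
tare [ 0.4411 -0.0058  0.0591]
pw [0.4534 0.0682 0.0591]
mo [ 0.4289 -0.0798  0.0591]
th [ 0.6009 -0.0323  0.2087]
rh [ 0.5947 -0.1322  0.134 ]
```

```bash
cat >> h.py <<'E'
B=np.array([.5559,-.0248,-.1642])
def tgt(xb,yb,zt,jaw='x',tilt=0,b=None):
    """tip at balance coords; returns tip pos (world), R"""
    b=B if b is None else b
    p=world(b,(xb,yb,zt))[0]
    ay=np.array([0,0,-1.]); yaw=b[2]
    e=np.array([np.cos(yaw),np.sin(yaw),0]) if jaw[-1]=='x' else np.array([-np.sin(yaw),np.cos(yaw),0])
    if jaw[0]=='-': e=-e
    M=np.c_[np.cross(ay,e),ay,e]
    if tilt:
        l=np.array([-np.sin(yaw),np.cos(yaw),0]); M=R.from_rotvec(l*tilt).as_matrix()@M
    return p-M[:,1]*.025,M
def delta(p,M):
    o=robot.get_obs();A=R.from_quat(o["tool_rot"]).as_matrix()
    print("t %.2f tcp"%o["time"],o["position"].round(4),"-> ",p.round(4))
    print("shift tool mm",(A.T@(p-o["position"])*1000).round(1),"rot deg",np.degrees(R.from_matrix(A.T@M).as_rotvec()).round(2), "world d",((p-o["position"])*1000).round(1))
np.set_printoptions(precision=4,suppress=True)
E
python3 - <<'E'
from h import *
o=robot.get_obs();print(R.from_quat(o["tool_rot"]).as_matrix(),o["time"])
p=eyes.camera_params("wrist");Rc=R.from_rotvec(p["rvec"]).as_matrix();c=-Rc.T@p["tvec"];print(c,Rc)
A=R.from_quat(o["tool_rot"]).as_matrix();print("cam in tool",A.T@(c-o["position"]),(Rc@A).round(3))
for j in('x','-x','y','-y'):
  print(j);delta(*tgt(.05,0,.30,j))
E
```

```text
[[ 0.9606 -0.0008  0.2781]
 [-0.2781 -0.0015  0.9606]
 [-0.0003 -1.     -0.0017]] 0.15
[0.0978 0.6213 0.3834] [[ 0.2768  0.9609 -0.0019]
 [ 0.9207 -0.2646  0.287 ]
 [ 0.2753 -0.0812 -0.9579]]
cam in tool [-0.0788 -0.1365 -0.0007] [[-0.001  0.     1.   ]
 [ 0.958 -0.287  0.001]
 [ 0.287  0.958  0.   ]]
x
t 0.15 tcp [0.1735 0.5999 0.2468] ->  [ 0.6052 -0.033   0.325 ]
shift tool mm [ 590.6  -77.6 -488. ] rot deg [ 0.09 83.26  0.06] world d [ 431.7 -632.9   78.2]
-x
t 0.15 tcp [0.1735 0.5999 0.2468] ->  [ 0.6052 -0.033   0.325 ]
shift tool mm [ 590.6  -77.6 -488. ] rot deg [  0.06 -96.74  -0.09] world d [ 431.7 -632.9   78.2]
y
t 0.15 tcp [0.1735 0.5999 0.2468] ->  [ 0.6052 -0.033   0.325 ]
shift tool mm [ 590.6  -77.6 -488. ] rot deg [ 0.1  -6.74 -0.02] world d [ 431.7 -632.9   78.2]
-y
t 0.15 tcp [0.1735 0.5999 0.2468] ->  [ 0.6052 -0.033   0.325 ]
shift tool mm [ 590.6  -77.6 -488. ] rot deg [  0.03 173.26   0.14] world d [ 431.7 -632.9   78.2]
```

```bash
python3 - <<'E'
from h import *
delta(*tgt(.0,-.03,.30,'y'))
E
```

```text
t 0.15 tcp [0.1735 0.5999 0.2468] ->  [ 0.551  -0.0544  0.325 ]
shift tool mm [ 544.5  -77.5 -523.6] rot deg [ 0.1  -6.74 -0.02] world d [ 377.5 -654.3   78.2]
```

>>> play_rows --pt "0 0.27 -0.13 -0.26 0 0 0" --pt "0 0.27 -0.13 -0.26 0 0 0" --pt "0 0.27 -0.13 -0.26 0 0 0" --pt "0 0.27 -0.13 -0.26 0 0 0" --pt "0 0.27 -0.13 -0.26 0 0 0" --pt "0 0.27 -0.13 -0.26 0 0 0" --pt "0 0.27 0 -0.26 0 0 0" --pt "0 0.27 0 -0.26 0 0 0" --pt "0 0.27 0 -0.26 0 0 0" --pt "0 0.27 0 -0.26 0 0 0" --pt "0 0.27 0 -0.26 0 0 0" --pt "0 0.27 0 -0.26 0 0 0" --grip_force 10

```text
time: 1.15
position: [0.3985, 0.2088, 0.3255]
tool_rot: [-0.7, 0.099, -0.099, 0.7]
ft_force: [0.3, 0.7, 0.9]
grip_width: 0.015
```

>>> play_rows --pt "0 0.27 0 -0.26 0 0 0" --pt "0 0.27 0 -0.26 0 0 0" --pt "0 0.27 0 -0.26 0 0 0" --pt "0 0.27 0 -0.26 0 0 0" --pt "0 0.27 0 -0.26 0 0 0" --pt "0 0.27 0 -0.26 0 0 0" --pt "0 0.27 0 -0.26 0 0 0" --pt "0 0.27 0 -0.26 0 -0.0374 0" --pt "0 0 0 0 0 0 0"

```text
time: 1.9
position: [0.5517, -0.0556, 0.3253]
tool_rot: [0.706, -0.057, 0.06, -0.703]
ft_force: [0.7, 0.8, 1.1]
grip_width: 0.0002
```

```bash
python3 - <<'E'
from h import *
delta(*tgt(.0,-.03,.30,'y'))
im=eyes.camera("wrist");cv2.imwrite("pics/w1.png",im[:,:,::-1])
p=eyes.camera_params("wrist");np.savez("w1.npz",**p);print(robot.get_obs()["grip_width"])
im=eyes.camera("side");cv2.imwrite("pics/s1.png",im[:,:,::-1])
E
```

```text
t 1.90 tcp [ 0.5517 -0.0556  0.3253] ->  [ 0.551  -0.0544  0.325 ]
shift tool mm [-0.9  0.3  1.1] rot deg [ 0.2  -0.08  0.26] world d [-0.7  1.2 -0.3]
0.00044048963592567894
```

View pics/w1.png

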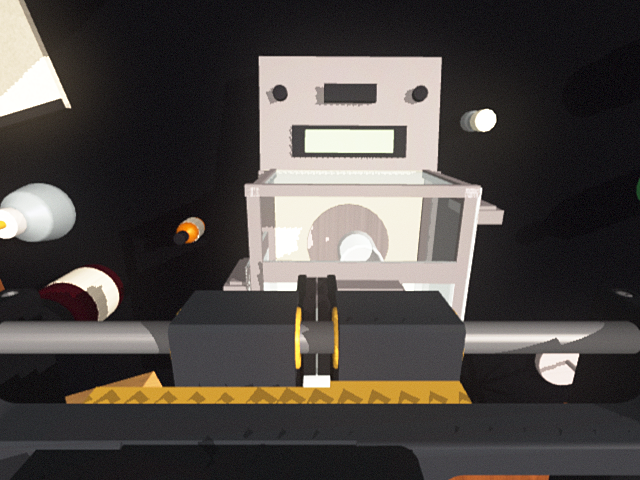

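```bash
python3 - <<'E'
import cv2
a=cv2.imread("pics/w1.png")[40:300,215:515];cv2.imwrite("pics/w1c.png",cv2.resize(a,None,fx=2.6,fy=2.3,interpolation=cv2.INTER_CUBIC))
E
```

```text
(no output)
```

View pics/w1c.png

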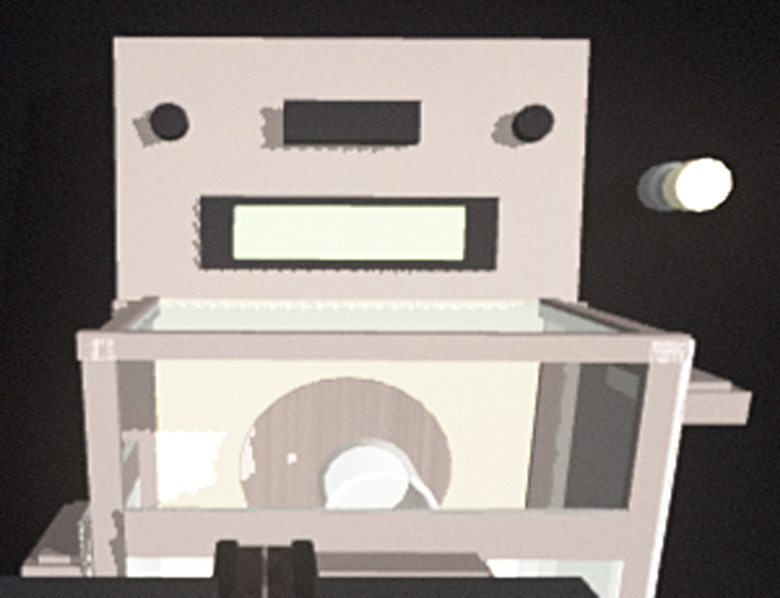

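View pics/s1.png

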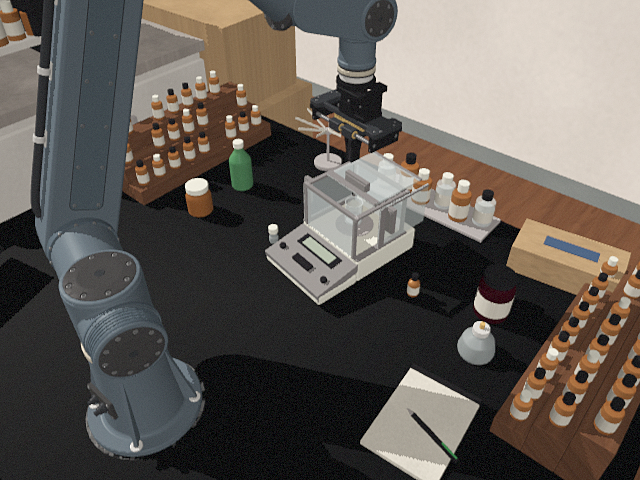

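```bash
cat > fit2.py <<'E'
from h import *
from scipy.optimize import least_squares
T=lambda u,v:(255+u/3.8,125+v/3.8); S=lambda u,v:(260+u/3.7,145+v/3.7); W=lambda u,v:(215+u/2.6,40+v/2.3)
wp=np.load("w1.npz")
def pr(c,P):
    if c=="wrist": return cv2.projectPoints(P.reshape(1,1,3),wp["rvec"],wp["tvec"],wp["K"],None)[0].reshape(2)
    return proj(c,P)[0]
def model(v):
    b=v[:3];tx,hx,ht,rx,lx,rz,cz=v[3:10]
    k=zc(tx)+.008
    P=dict(fl=(-.1525,.1,.044),fr=(-.1525,-.1,.044),cl=(-.04,.09,cz),cr=(-.04,-.09,cz),
     tare=(tx,0,k),pw=(tx,.075,k),mo=(tx,-.075,k),th=(hx,0,ht),hft=(hx-.007,.035,ht+.011),hfb=(hx-.007,.035,ht-.011),
     rh=(rx,-.10,rz),rt=(rx-.007,-.11,rz+.033),rtm=(rx,-.10,rz+.033),lt=(lx,.10,rz+.033),lto=(lx,.11,rz+.033),gf=(hx-.022,0,ht-.011))
    return {k:world(b,p)[0] for k,p in P.items()}
obs=[("top",'fl',T(78,520)),("top",'fr',T(340,568)),("top",'pw',T(118,474)),("top",'tare',T(218,490)),("top",'mo',T(320,510)),("top",'th',T(258,236)),
("side",'fl',S(22,392)),("side",'fr',S(215,567)),("side",'pw',S(85,371)),("side",'tare',S(160,433)),("side",'mo',S(236,498)),("side",'th',S(360,132)),("side",'rh',S(478,277)),
("wrist",'fr',W(115,38)),("wrist",'fl',W(589,40)),("wrist",'mo',W(169,121)),("wrist",'tare',W(352,122)),("wrist",'pw',W(534,122)),("wrist",'cr',W(78,334)),("wrist",'cl',W(690,338)),
("wrist",'lt',W(718,407)),("wrist",'rt',W(22,572)),("wrist",'hft',W(493,573)),("wrist",'hfb',W(478,553)),("wrist",'gf',W(352,510)),("top",'rtm',T(412,260)),("top",'lt',T(88,297))]
def f(v):
    m=model(v);return np.concatenate([pr(c,m[k])-o for c,k,o in obs])
r=least_squares(f,[.556,-.025,-.164,-.116,.045,.2,.05,-.02,.134,.193],loss='soft_l1',x_scale=.01)
print(r.x)
for (c,k,o),e in zip(obs,r.fun.reshape(-1,2)):print(c,k,e.round(1))
E
python3 fit2.py
```

```text
[ 0.5555 -0.0202 -0.1725 -0.1176  0.0459  0.2004  0.052  -0.0164  0.1633
  0.1946]
top fl [-2.7 -0.1]
top fr [-1.7  0. ]
top pw [-2.5  1. ]
top tare [-2.4  1.6]
top mo [-2.8  1.1]
top th [-1.8  1. ]
side fl [-2.5 -2. ]
side fr [-1.5 -1.7]
side pw [-1.8 -1.8]
side tare [-2.5 -1.8]
side mo [-2.2 -1.5]
side th [-1.2  2.6]
side rh [-1.2 -3.7]
wrist fr [-3.9  2.7]
wrist fl [0.3 2.9]
wrist mo [-2.   0.4]
wrist tare [-1.6  0.3]
wrist pw [-0.9  0.7]
wrist cr [-3.  -0.4]
wrist cl [-0.1 -0.9]
wrist lt [-1.2  0.2]
wrist rt [-0.5  0.1]
wrist hft [0.1 1.7]
wrist hfb [-0.4 -1.1]
wrist gf [6.8 0.6]
top rtm [-3.4 -0.3]
top lt [-0.1  2.1]
```

```bash
python3 - <<'E'
s=open('fit2.py').read()
s=s[:s.index("def f(v)")]
s=s.replace("\"wrist\",'gf',W(352,510)","\"wrist\",'gf',W(370,510)")
s+='''
off={"top":0,"side":1,"wrist":2}
def f(v):
    m=model(v);o3=v[10:].reshape(3,3)
    return np.concatenate([pr(c,m[k]+o3[off[c]])-o for c,k,o in obs]+[v[10:]/.002*1.5])
r=least_squares(f,[.556,-.025,-.164,-.116,.045,.2,.05,-.02,.16,.193]+[0]*9,loss='soft_l1',x_scale=.01)
print(r.x[:10]);print(r.x[10:].reshape(3,3)*1000)
for (c,k,o),e in zip(obs,r.fun[:2*len(obs)].reshape(-1,2)):print(c,k,e.round(1),end='; ')
for k,p in model(r.x).items():print(k,p)
'''
open('fit3.py','w').write(s)
E
python3 fit3.py
```

```text
Traceback (most recent call last):
  File "fit3.py", line 24, in <module>
    r=least_squares(f,[.556,-.025,-.164,-.116,.045,.2,.05,-.02,.16,.193]+[0]*9,loss='soft_l1',x_scale=.01)
  File "fit3.py", line 23, in f
    return np.concatenate([pr(c,m[k]+o3[off[c]])-o for c,k,o in obs]+[v[10:]/.002*1.5])
                           ~~^^^^^^^^^^^^^^^^^^^
  File "fit3.py", line 7, in pr
    return proj(c,P)[0]
           ~~~~^^^^^
  File "h.py", line 5, in proj
    p=eyes.camera_params(n);return cv2.projectPoints(np.array(P,float).reshape(-1,1,3),p["rvec"],p["tvec"],p["K"],None)[0].reshape(-1,2)
ValueError: time passes only in moves, steps and waits
```

```bash
sed -i 's/^def proj(n,P):/_c={}\ndef proj(n,P):/; s/    p=eyes.camera_params(n);return cv2/    if n not in _c:_c[n]=eyes.camera_params(n)\n    p=_c[n];return cv2/' h.py; python3 fit3.py; python3 -c "
from h import *
print(robot.get_obs()['time'])"
```

```text
[ 0.5559 -0.0252 -0.1755 -0.1175  0.046   0.1998  0.0519 -0.0165  0.1637
  0.1933]
[[ 1.09   -0.8733  0.1725]
 [-0.4384 -0.6281 -1.2332]
 [-0.4512  5.7436 -0.1841]]
top fl [-0.8 -0.7]; top fr [ 0.2 -0.4]; top pw [-0.5  0.4]; top tare [-0.4  1. ]; top mo [-0.8  0.6]; top th [0.6 0.5]; side fl [-0.8 -0.7]; side fr [ 0.2 -0.2]; side pw [-0.  -0.5]; side tare [-0.8 -0.4]; side mo [-0.4  0. ]; side th [0.8 4.2]; side rh [ 0.7 -2.3]; wrist fr [-2.8  2.3]; wrist fl [1.3 3. ]; wrist mo [-0.9  0. ]; wrist tare [-0.6  0.2]; wrist pw [0.1 0.8]; wrist cr [-1.5 -1.2]; wrist cl [ 0.1 -1. ]; wrist lt [-0.1  0.2]; wrist rt [ 0.1 -0.6]; wrist hft [0.7 1.3]; wrist hfb [ 0.1 -1.4]; wrist gf [0.6 0.1]; top rtm [-1.  -0.7]; top lt [2.2 1.4]; fl [0.4232 0.0999 0.044 ]
fr [ 0.3882 -0.097   0.044 ]
cl [0.5322 0.0704 0.1933]
cr [ 0.5008 -0.1068  0.1933]
tare [ 0.4401 -0.0047  0.0588]
pw [0.4532 0.0692 0.0588]
mo [ 0.427  -0.0785  0.0588]
th [ 0.6012 -0.0332  0.1998]
hft [0.6004 0.0024 0.2108]
hfb [0.6004 0.0024 0.1888]
rh [ 0.5895 -0.1327  0.1637]
rt [ 0.5809 -0.1414  0.1967]
rtm [ 0.5895 -0.1327  0.1967]
lt [0.5571 0.0761 0.1967]
lto [0.5588 0.086  0.1967]
gf [ 0.5795 -0.0294  0.1888]
2.0
```

```bash
sed -i 's/^B=.*/B=np.array([.5557,-.0240,-.171])/' h.py; python3 - <<'E'
from h import *
delta(*tgt(.075,0,.25,'y'))
E
```

```text
t 2.00 tcp [ 0.548  -0.0505  0.3248] ->  [ 0.6296 -0.0368  0.275 ]
shift tool mm [78.3 49.7 27.2] rot deg [-0.03  0.18 -0.09] world d [ 81.6  13.7 -49.8]
```

>>> play_rows --pt "0 0.26 0 0.09 0 0 0" --pt "0 0.26 0 0.09 0 0 0" --pt "0 0.26 0 0.09 0 0 0" --pt "0 0 0.25 0 0 0 0" --pt "0 0 0.25 0 0 0 0" --pt "0 0 0.12 0 0 0 0" --pt "0 0 0 0 0 0 0" --pt "0 0 0 0 0 0 0"

```text
time: 2.67
position: [0.6281, -0.0339, 0.263]
tool_rot: [-0.705, 0.059, -0.057, 0.705]
ft_force: [0.1, -0.3, 0.8]
grip_width: 0.0005
```

```bash
python3 - <<'E'
from h import *
delta(*tgt(.075,0,.225,'y'))
print(robot.get_obs()["ft_force"])
for n in("wrist","side"):
  p=eyes.camera_params(n);im=eyes.camera(n);cv2.imwrite(f"pics/{n}2.png",im[:,:,::-1])
a=cv2.imread("pics/side2.png")[80:280,260:460];cv2.imwrite("pics/side2c.png",cv2.resize(a,None,fx=3,fy=3,interpolation=cv2.INTER_CUBIC))
E
```

```text
t 2.67 tcp [ 0.6281 -0.0339  0.263 ] ->  [ 0.6296 -0.0368  0.25  ]
shift tool mm [ 2.  13.  -2.6] rot deg [-0.03  0.44 -0.15] world d [  1.5  -2.9 -13. ]
[ 0.1045 -0.318   0.77  ]
```

View pics/side2c.png

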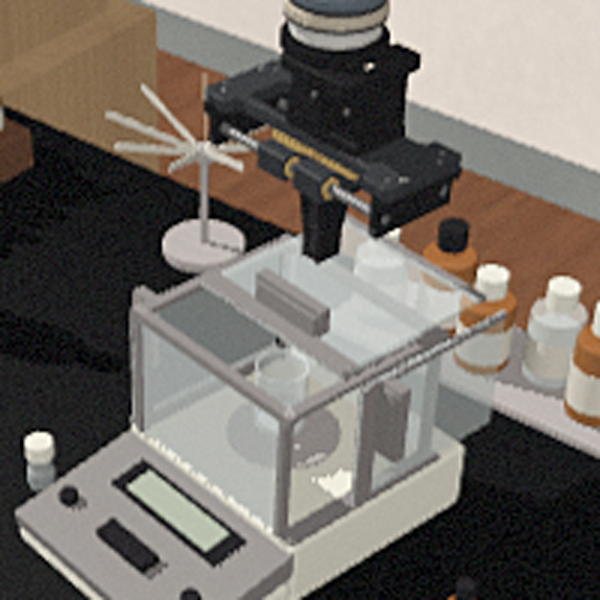

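View pics/wrist2.png

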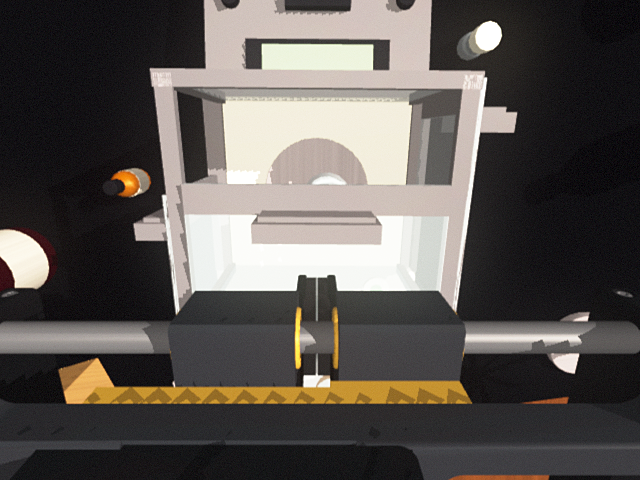

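>>> play_rows --pt "0 0 0.13 0 0 0 0" --pt "0 0 0.12 0 0 0 0" --pt "0 0 0.1 0 0 0 0" --pt "0 0 0 0 0 0 0" --pt "0 -0.06 0 0 0 0 0" --pt "0 -0.06 0 0 0 0 0" --pt "0 -0.06 0 0 0 0 0" --pt "0 -0.06 0 0 0 0 0" --pt "0 0 0 0 0 0 0"

```text
time: 3.52
position: [0.6043, -0.0312, 0.2293]
tool_rot: [0.705, -0.058, 0.058, -0.705]
ft_force: [-0.0, -0.9, -0.7]
grip_width: 0.0004
```

```bash
python3 - <<'E'
from h import *
delta(*tgt(.0625,0,.203,'y'))
print(robot.get_obs()["ft_force"])
im=eyes.camera("wrist");cv2.imwrite(f"pics/w3.png",im[:,:,::-1])
E
```

```text
t 3.52 tcp [ 0.6043 -0.0312  0.2293] ->  [ 0.6173 -0.0346  0.228 ]
shift tool mm [13.4  1.3 -1.2] rot deg [ 0.    0.39 -0.02] world d [13.  -3.4 -1.3]
[-0.0423 -0.9484 -0.7137]
```

View pics/w3.png

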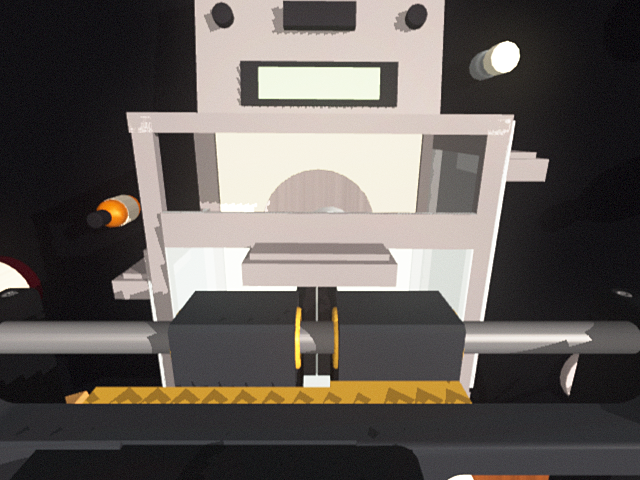

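>>> play_rows --pt "0 -0.06 0 0 0 0 0" --pt "0 -0.06 0 0 0 0 0" --pt "0 -0.06 0 0 0 0 0" --pt "0 -0.06 0 0 0 0 0" --pt "0 -0.06 0 0 0 0 0" --pt "0 0 0 0 0 0 0"

```text
time: 4.07
position: [0.574, -0.0262, 0.2284]
tool_rot: [-0.705, 0.059, -0.057, 0.705]
ft_force: [0.2, -0.2, -0.0]
grip_width: 0.0003
```

```bash
python3 - <<'E'
from h import *
delta(*tgt(.0,0,.203,'y'))
print(robot.get_obs()["ft_force"])
im=eyes.camera("wrist");cv2.imwrite(f"pics/w4.png",im[:,:,::-1])
E
```

```text
t 4.07 tcp [ 0.574  -0.0262  0.2284] ->  [ 0.5557 -0.024   0.228 ]
shift tool mm [-18.4   0.5  -0.9] rot deg [ 0.    0.4  -0.15] world d [-18.3   2.2  -0.4]
[ 0.1657 -0.213  -0.0128]
```

View pics/w4.png

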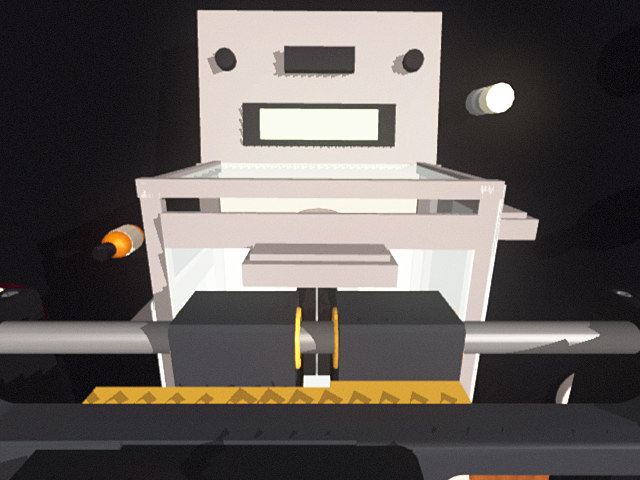

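>>> play_rows --pt "0 -0.05 0 0 0 0 0" --pt "0 -0.05 0 0 0 0 0" --pt "0 -0.04 0 0 0 0 0" --pt "0 -0.02 0 0 0 0 0" --pt "0 -0.02 0 0 0 0 0" --pt "0 0 0 0 0 0 0"

```text
time: 4.62
position: [0.5603, -0.0241, 0.2288]
tool_rot: [0.705, -0.056, 0.06, -0.705]
ft_force: [5.7, -0.1, -3.6]
grip_width: 0.0002
```

>>> play_rows --pt "0 -0.02 0 0 0 0 0" --pt "0 0 0 0 0 0 0"

```text
time: 4.78
position: [0.5601, -0.0241, 0.2289]
tool_rot: [0.705, -0.055, 0.062, -0.704]
ft_force: [10.1, -0.5, -5.1]
grip_width: 0.0006
```

>>> play_rows --pt "0 -0.02 0 0 0 0 0" --pt "0 0 0 0 0 0 0"

```text
time: 4.95
position: [0.56, -0.0241, 0.2291]
tool_rot: [0.705, -0.053, 0.064, -0.704]
ft_force: [11.8, -0.8, -8.8]
grip_width: 0.0005
```

>>> play_rows --pt "0 0.2 0 0 0 0 0" --pt "0 0 -0.3 0 0 0 0" --pt "0 0 -0.3 0 0 0 0" --pt "0 0 -0.3 0 0 0 0" --pt "0 0 0 0 0 0 0" --pt "0 0 0 0 0 0 0"

```text
time: 5.45
position: [0.5742, -0.0263, 0.3203]
tool_rot: [0.705, -0.057, 0.059, -0.705]
ft_force: [-0.1, -0.5, -1.0]
grip_width: 0.0009
```

```bash
python3 - <<'E'
from h import *
print(robot.get_obs()["ft_force"])
for n in("wrist","side"):
  p=eyes.camera_params(n);im=eyes.camera(n);cv2.imwrite(f"pics/{n}5.png",im[:,:,::-1])
a=cv2.imread("pics/side5.png")[80:280,260:460];cv2.imwrite("pics/side5c.png",cv2.resize(a,None,fx=3,fy=3,interpolation=cv2.INTER_CUBIC))
delta(*tgt(.095,-.113,.26,'x'))
E
```

```text
[-0.1199 -0.5012 -0.972 ]
t 5.55 tcp [ 0.5727 -0.026   0.3176] ->  [ 0.6301 -0.1515  0.285 ]
shift tool mm [  77.2   32.4 -114.5] rot deg [ 0.13 90.39 -0.14] world d [  57.4 -125.5  -32.6]
```

View pics/side5c.png

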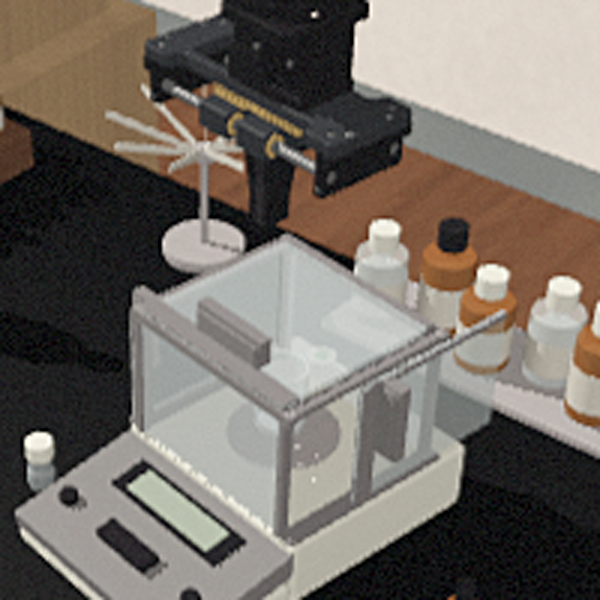

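View pics/wrist5.png

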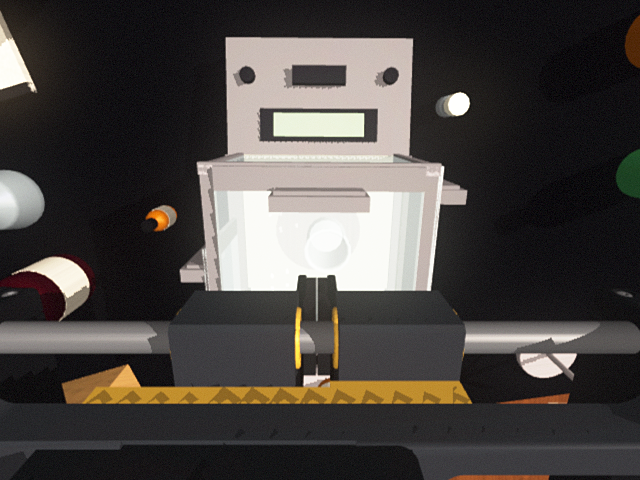

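```bash
python3 - <<'E'
from h import *
im=cv2.imread("pics/side5.png")
for rz,col in((.134,(0,0,255)),(.150,(0,255,0))):
  P=world(B,[(.045,-.11,rz-.033),(.045,-.11,rz+.033),(.059,-.11,rz+.033),(.059,-.11,rz-.033)])
  q=proj("side",P);print(rz,q.round(1).tolist(), ((q-[365,185])*8).round().tolist())
a=im[185:255,365:440];cv2.imwrite("pics/sd.png",cv2.resize(a,None,fx=8,fy=8,interpolation=cv2.INTER_CUBIC))
a=cv2.imread("pics/wrist5.png")[220:310,160:260];cv2.imwrite("pics/wd.png",cv2.resize(a,None,fx=6,fy=6,interpolation=cv2.INTER_CUBIC))
P=world(B,[(.045,-.11,.167),(.059,-.11,.167),(.045,-.11,.101),(.045,-.09,.167)]);print(((proj("wrist",P)-[160,220])*6).round())
E
```

```text
0.134 [[388.1, 241.6], [390.6, 218.9], [395.1, 216.3], [392.5, 239.0]] [[185.0, 453.0], [205.0, 271.0], [241.0, 251.0], [220.0, 432.0]]
0.15 [[388.7, 236.2], [391.2, 213.1], [395.7, 210.6], [393.1, 233.7]] [[190.0, 410.0], [210.0, 225.0], [246.0, 205.0], [225.0, 389.0]]
[[172. 236.]
 [181. 327.]
 [303. 105.]
 [311. 237.]]
```

View pics/sd.png

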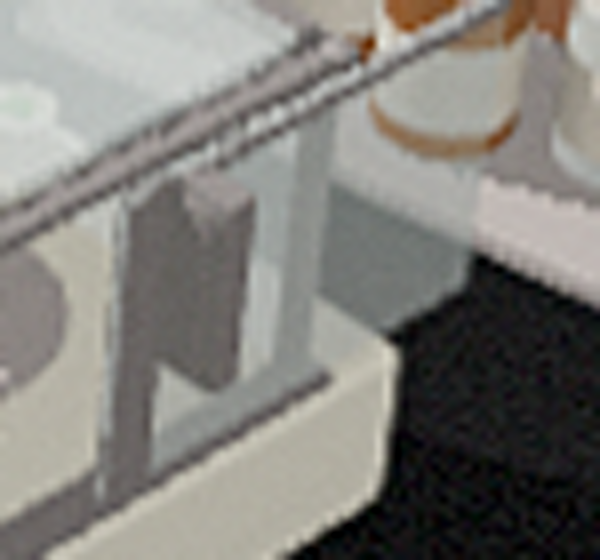

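View pics/wd.png

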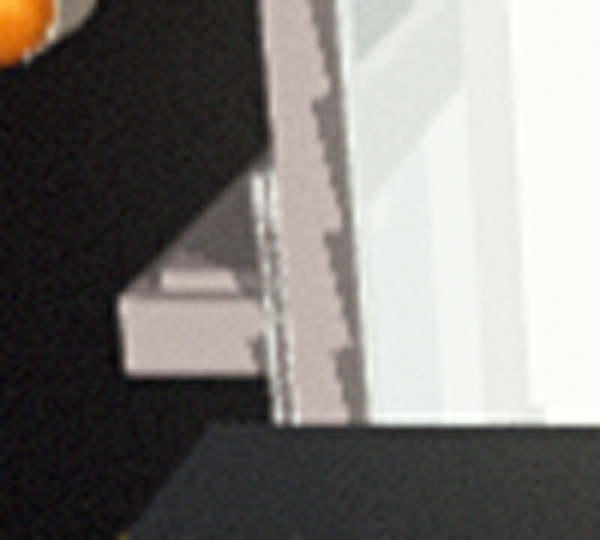

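```bash
python3 - <<'E'
from h import *
from scipy.optimize import least_squares
obs=[("side",(.0,0,0),(208,215),8,(365,185)),("side",(.014,0,0),(252,195),8,(365,185)),("wrist",(0,0,0),(120,297),6,(160,220)),("wrist",(.014,0,0),(125,376),6,(160,220)),("wrist",(.0,.02,0),(265,295),6,(160,220))]
f=lambda v:np.concatenate([proj(c,world(B,np.array(v)+d))[0]-np.array(o)-np.array(p)/s for c,d,p,s,o in obs])
r=least_squares(f,[.045,-.11,.18]);print(r.x,r.fun.round(1))
E
```

```text
[ 0.0456 -0.1106  0.1866] [ 0.7 -0.  -0.2 -0.  -0.4 -1.1  0.5  1.6  0.1 -0.6]
```

>>> play_rows --pt "0 0 0 0 0 0.0386 0" --pt "0 0 0 0 0 0.0386 0" --pt "0 0 0 0 0 0.0386 0" --pt "0 0 0 0 0 0.0386 0" --pt "0 0 0 0 0 0.0386 0" --pt "0 0 0 0 0 0.0386 0" --pt "0 0 0 0 0 0.0386 0" --pt "0 0 0 0 0 0.0386 0" --pt "0 0 0 0 0 0.0386 0" --pt "0 0 0 0 0 0.0386 0" --pt "0 0 0 0 0 0.0386 0" --pt "0 0 0 0 0 0.0386 0"

```text
time: 6.55
position: [0.5726, -0.026, 0.3164]
tool_rot: [-0.487, 0.515, -0.512, 0.485]
ft_force: [-0.1, 0.1, 0.1]
grip_width: 0.0006
```

>>> play_rows --pt "0 0 0 0 0 0.0386 0" --pt "0 0.28 0 0.2 0 0 0" --pt "0 0.28 0 0.2 0 0 0" --pt "0 0.28 0 0.2 0 0 0" --pt "0 0.28 0 0.17 0 0 0" --pt "0 0 0 0 0 0 0" --pt "0 0 0 0 0 0 0"

```text
time: 7.13
position: [0.6301, -0.1511, 0.3158]
tool_rot: [-0.456, 0.543, -0.54, 0.454]
ft_force: [-0.9, -0.4, -0.1]
grip_width: 0.0005
```

```bash
python3 - <<'E'
from h import *
delta(*tgt(.093,-.112,.148,'x'))
for n in("top","side"):
  im=eyes.camera(n);cv2.imwrite(f"pics/{n}6.png",im[:,:,::-1])
a=cv2.imread("pics/side6.png")[80:280,260:460];b=cv2.imread("pics/top6.png")[100:260,255:415]
cv2.imwrite("pics/6.png",np.hstack([cv2.resize(a,(400,400)),cv2.resize(b,(400,400))]))
E
```

```text
t 7.13 tcp [ 0.6301 -0.1511  0.3158] ->  [ 0.6283 -0.1502  0.173 ]
shift tool mm [ -0.4 142.8  -1.2] rot deg [ 0.28 -0.1  -0.07] world d [  -1.8    0.9 -142.8]
```

View pics/6.png

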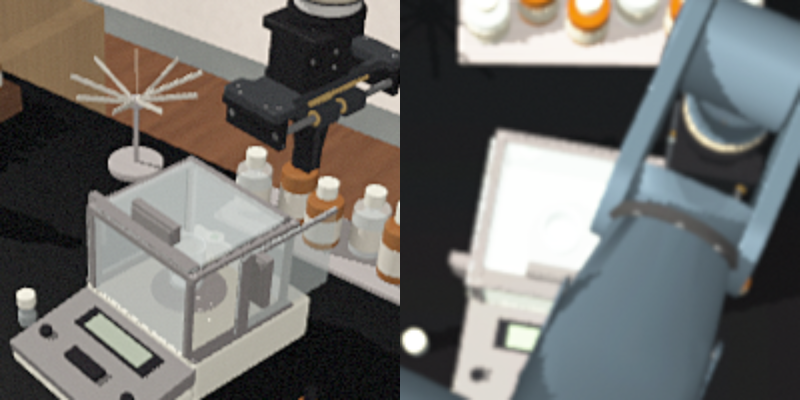

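>>> play_rows --pt "0 0 0.25 0 0 0 0" --pt "0 0 0.25 0 0 0 0" --pt "0 0 0.25 0 0 0 0" --pt "0 0 0.15 0 0 0 0" --pt "0 0 0.12 0 0 0 0" --pt "0 0 0 0 0 0 0"

```text
time: 7.73
position: [0.6288, -0.1475, 0.2135]
tool_rot: [-0.457, 0.542, -0.538, 0.455]
ft_force: [0.0, 0.3, -0.1]
grip_width: 0.0008
```

```bash
python3 - <<'E'
from h import *
delta(*tgt(.093,-.112,.148,'x'))
for n in("wrist","side"):
  im=eyes.camera(n);cv2.imwrite(f"pics/{n}7.png",im[:,:,::-1])
a=cv2.imread("pics/side7.png")[100:250,300:450];b=cv2.imread("pics/wrist7.png")
cv2.imwrite("pics/7.png",np.hstack([cv2.resize(a,(400,400)),cv2.resize(b,(400,300))[[min(i,299) for i in range(400)]]]))
E
```

```text
t 7.73 tcp [ 0.6288 -0.1475  0.2135] ->  [ 0.6283 -0.1502  0.173 ]
shift tool mm [ 2.8 40.5  0.3] rot deg [ 0.38  0.15 -0.1 ] world d [ -0.5  -2.7 -40.5]
```

View pics/7.png

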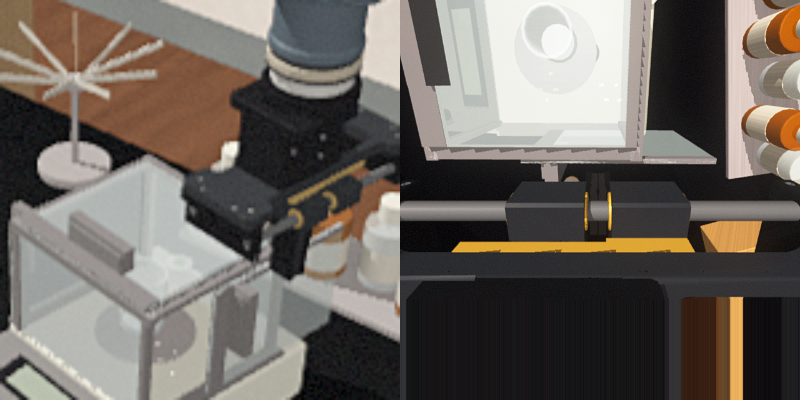

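>>> play_rows --pt "0 0.025 0.14 0 0 0 0" --pt "0 0 0.14 0 0 0 0" --pt "0 0 0.12 0 0 0 0" --pt "0 0 0 0 0 0 0"

```text
time: 8.17
position: [0.6296, -0.1516, 0.1752]
tool_rot: [-0.456, 0.541, -0.54, 0.455]
ft_force: [-1.2, 0.1, -0.5]
grip_width: 0.0004
```

>>> play_rows --pt "0 0 0 -0.06 0 0 0" --pt "0 0 0 -0.06 0 0 0" --pt "0 0 0 -0.06 0 0 0" --pt "0 0 0 -0.06 0 0 0" --pt "0 0 0 0 0 0 0"

```text
time: 8.58
position: [0.6058, -0.1479, 0.1774]
tool_rot: [0.456, -0.541, 0.541, -0.456]
ft_force: [-0.0, 0.1, 0.7]
grip_width: 0.0005
```

```bash
python3 - <<'E'
from h import *
delta(*tgt(.069,-.112,.148,'x'))
for n in("wrist","side"):
  im=eyes.camera(n);cv2.imwrite(f"pics/{n}8.png",im[:,:,::-1])
a=cv2.imread("pics/side8.png")[100:250,300:450];b=cv2.imread("pics/wrist8.png")
cv2.imwrite("pics/8.png",np.hstack([cv2.resize(a,(400,400)),b[:400,:400]]))
E
```

```text
t 8.58 tcp [ 0.6058 -0.1479  0.1774] ->  [ 0.6046 -0.1461  0.173 ]
shift tool mm [-1.5  4.4 -1.4] rot deg [-0.01  0.05  0.01] world d [-1.2  1.8 -4.4]
```

View pics/8.png

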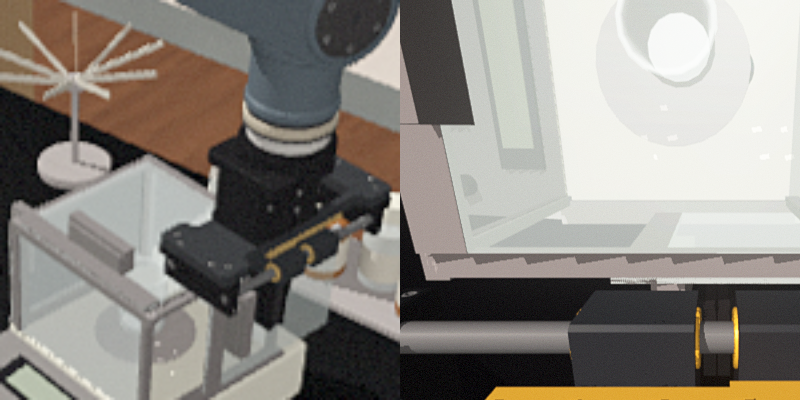

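>>> play_rows --pt "0 0 0 -0.06 0 0 0" --pt "0 0 0 -0.06 0 0 0" --pt "0 0 0 -0.06 0 0 0" --pt "0 0 0 -0.06 0 0 0" --pt "0 0 0 -0.06 0 0 0" --pt "0 0 0 0 0 0 0"

```text
time: 9.18
position: [0.5755, -0.1426, 0.1765]
tool_rot: [-0.456, 0.541, -0.54, 0.455]
ft_force: [-0.0, 1.0, -0.2]
grip_width: 0.0005
```

```bash
python3 - <<'E'
from h import *
delta(*tgt(.03,-.112,.148,'x'))
for n in("wrist","side"):
  im=eyes.camera(n);cv2.imwrite(f"pics/{n}9.png",im[:,:,::-1])
a=cv2.imread("pics/side9.png")[100:250,300:450];b=cv2.imread("pics/wrist9.png")
cv2.imwrite("pics/9.png",np.hstack([cv2.resize(a,(400,400)),b[:400,:400]]))
E
```

```text
t 9.18 tcp [ 0.5755 -0.1426  0.1765] ->  [ 0.5662 -0.1395  0.173 ]
shift tool mm [-1.5  3.5 -9.6] rot deg [ 0.14  0.05 -0.02] world d [-9.3  3.1 -3.5]
```

View pics/9.png

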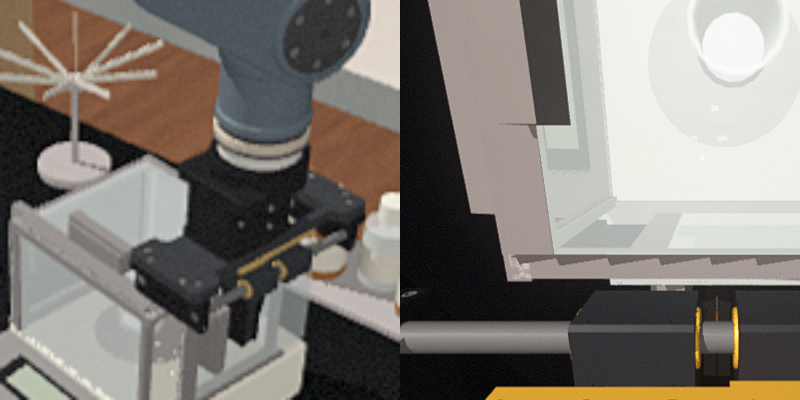

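Door is moving with the finger (its front edge seen at 610 of the wrist picture's chamber edge). Continue.

>>> play_rows --pt "0 0 0 -0.06 0 0 0" --pt "0 0 0 -0.06 0 0 0" --pt "0 0 0 -0.06 0 0 0" --pt "0 0 0 -0.05 0 0 0" --pt "0 0 0 0 0 0 0"

```text
time: 9.7
position: [0.5529, -0.1387, 0.1764]
tool_rot: [-0.456, 0.541, -0.54, 0.455]
ft_force: [0.3, 0.7, 0.0]
grip_width: 0.0002
```

>>> play_rows --pt "0 0 0 -0.03 0 0 0" --pt "0 0 0 -0.02 0 0 0" --pt "0 0 0 0 0 0 0"

```text
time: 9.95
position: [0.5492, -0.1381, 0.1765]
tool_rot: [-0.456, 0.541, -0.54, 0.456]
ft_force: [0.6, 0.6, 0.9]
grip_width: 0.0006
```

>>> play_rows --pt "0 0 0 -0.03 0 0 0" --pt "0 0 0 -0.02 0 0 0" --pt "0 0 0 0 0 0 0"

```text
time: 10.2
position: [0.5443, -0.1373, 0.1766]
tool_rot: [-0.456, 0.541, -0.54, 0.456]
ft_force: [1.0, 0.9, 1.2]
grip_width: 0.0003
```

>>> play_rows --pt "0 0 0 -0.02 0 0 0" --pt "0 0 0 -0.02 0 0 0" --pt "0 0 0 0 0 0 0"

```text
time: 10.45
position: [0.542, -0.1371, 0.1769]
tool_rot: [0.455, -0.54, 0.542, -0.456]
ft_force: [3.9, -0.3, -2.1]
grip_width: 0.0003
```

>>> play_rows --pt "0 0 0 -0.02 0 0 0" --pt "0 0 0 -0.01 0 0 0" --pt "0 0 0 0 0 0 0"

```text
time: 10.7
position: [0.5417, -0.1372, 0.1773]
tool_rot: [0.453, -0.538, 0.544, -0.457]
ft_force: [9.4, 0.6, -3.9]
grip_width: 0.0006
```

>>> play_rows --pt "0 0 0 0.2 0 0 0" --pt "0 0 -0.3 0 0 0 0" --pt "0 0 -0.3 0 0 0 0" --pt "0 0 -0.3 0 0 0 0" --pt "0 0 -0.3 0 0 0 0" --pt "0 0 0 0 0 0 0" --pt "0 0 0 0 0 0 0"

```text
time: 11.28
position: [0.5575, -0.1398, 0.2983]
tool_rot: [0.456, -0.54, 0.541, -0.456]
ft_force: [-1.1, 0.2, -1.0]
grip_width: 0.0006
```

```bash
python3 - <<'E'
from h import *
delta(*tgt(-.1165,0,.12,'y',0))
for n in("wrist","side"):
  im=eyes.camera(n);cv2.imwrite(f"pics/{n}10.png",im[:,:,::-1])
a=cv2.imread("pics/side10.png")[130:310,260:440];b=cv2.imread("pics/wrist10.png")
cv2.imwrite("pics/10.png",np.hstack([cv2.resize(a,(400,400)),cv2.resize(b,(400,300))[[min(i,299) for i in range(400)]]]))
E
```

```text
t 11.28 tcp [ 0.5575 -0.1398  0.2983] ->  [ 0.4409 -0.0042  0.145 ]
shift tool mm [-114.1  152.9 -138.2] rot deg [ -0.04 -89.92   0.14] world d [-116.6  135.6 -153.3]
```

View pics/10.png

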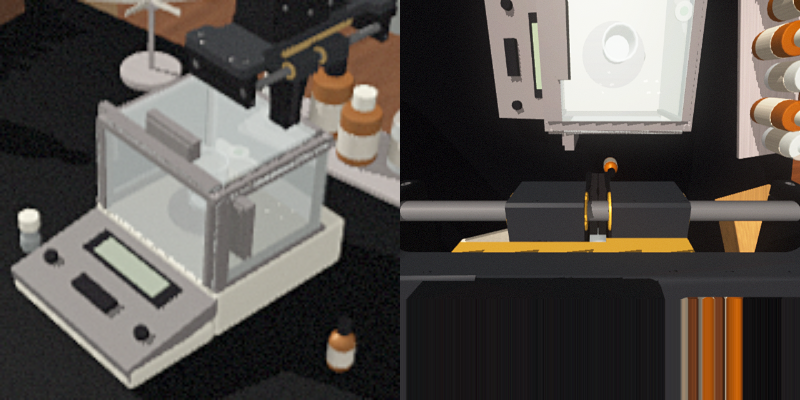

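>>> play_rows --pt "0 -0.23 0 -0.28 0 0 0" --pt "0 -0.23 0 -0.28 0 0 0" --pt "0 -0.23 0 -0.28 0 0 0" --pt "0 -0.23 0 -0.28 0 0 0" --pt "0 -0.22 0 -0.28 0 0 0" --pt "0 0 0 0 0 -0.0384 0" --pt "0 0 0 0 0 -0.0384 0" --pt "0 0 0 0 0 -0.0384 0" --pt "0 0 0 0 0 -0.0384 0" --pt "0 0 0 0 0 -0.0384 0" --pt "0 0 0 0 0 -0.0384 0" --pt "0 0 0 0 0 -0.0384 0"

```text
time: 12.38
position: [0.4373, -0.0033, 0.2948]
tool_rot: [0.639, -0.306, 0.303, -0.638]
ft_force: [0.1, -1.0, -0.6]
grip_width: 0.0005
```

>>> play_rows --pt "0 0 0 0 0 -0.0384 0" --pt "0 0 0 0 0 -0.0384 0" --pt "0 0 0 0 0 -0.0384 0" --pt "0 0 0 0 0 -0.0384 0" --pt "0 0 0 0 0 -0.0384 0" --pt "0 0 0 0 0 -0.0384 0" --pt "0 0 0.3 0 0 0 0" --pt "0 0 0.3 0 0 0 0" --pt "0 0 0.3 0 0 0 0" --pt "0 0 0.3 0 0 0 0" --pt "0 0 0 0 0 0 0" --pt "0 0 0 0 0 0 0"

```text
time: 13.38
position: [0.4366, -0.0031, 0.1747]
tool_rot: [-0.704, 0.064, -0.058, 0.705]
ft_force: [0.2, 0.4, -0.1]
grip_width: 0.0003
```

```bash
python3 - <<'E'
from h import *
delta(*tgt(-.1185,0,.07,'y',0)); print(robot.get_obs()["q"])
for n in("wrist","side"):
  im=eyes.camera(n);cv2.imwrite(f"pics/{n}11.png",im[:,:,::-1])
a=cv2.imread("pics/side11.png")[170:310,240:380];b=cv2.imread("pics/wrist11.png")
cv2.imwrite("pics/11.png",np.hstack([cv2.resize(a,(400,400)),b[:400,120:520]]))
E
```

```text
t 13.38 tcp [ 0.4366 -0.0031  0.1747] ->  [ 0.4389 -0.0038  0.095 ]
shift tool mm [ 3.  79.7 -0.4] rot deg [-0.04 -0.08 -0.44] world d [  2.3  -0.7 -79.7]
[-0.264   0.4048  1.9609 -0.0001  0.7836 -1.6623]
```

View pics/11.png

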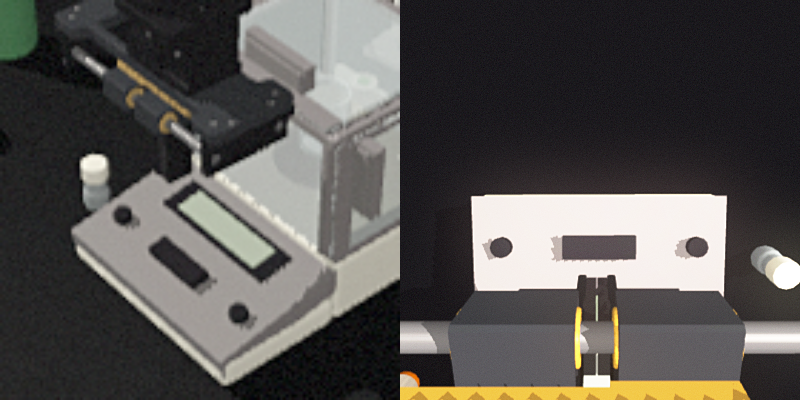

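>>> play_rows --pt "0 0.03 0.25 0 0 0 0" --pt "0 0 0.25 0 0 0 0" --pt "0 0 0.2 0 0 0 0" --pt "0 0 0 0 0 0 0" --pt "0 0 0 0 0 0 0"

```text
time: 13.9
position: [0.4423, -0.0042, 0.1074]
tool_rot: [0.705, -0.061, 0.061, -0.704]
ft_force: [-0.1, -0.2, -0.5]
grip_width: 0.0
```

```bash
python3 - <<'E'
from h import *
delta(*tgt(-.1185,0,.0605,'y',0)); print(robot.get_obs()["q"])
for n in("wrist","side"):
  im=eyes.camera(n);cv2.imwrite(f"pics/{n}12.png",im[:,:,::-1])
a=cv2.imread("pics/side12.png")[170:310,240:380];b=cv2.imread("pics/wrist12.png")
cv2.imwrite("pics/12.png",np.hstack([cv2.resize(a,(400,400)),b[:400,120:520]]))
E
```

```text
t 13.90 tcp [ 0.4423 -0.0042  0.1074] ->  [ 0.4389 -0.0038  0.0855]
shift tool mm [-3.4 21.9 -0.2] rot deg [ 0.01 -0.08  0.04] world d [ -3.4   0.4 -21.9]
[-0.2632  0.5455  2.0066 -0.0001  0.5889 -1.6616]
```

View pics/12.png

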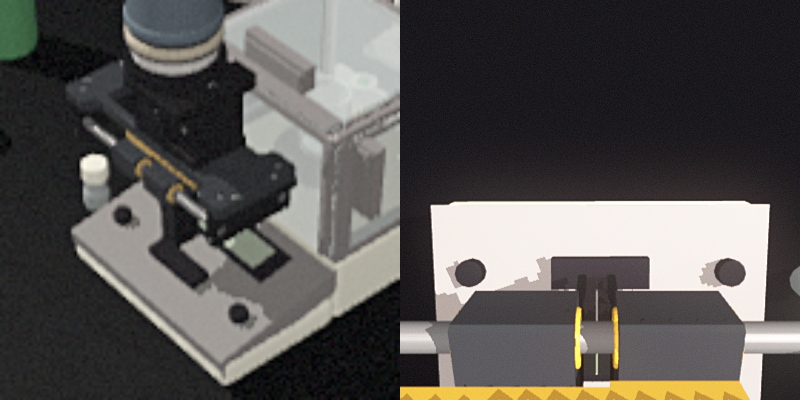

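>>> play_rows --pt "0 -0.02 0.08 0 0 0 0" --pt "0 0 0.08 0 0 0 0" --pt "0 0 0.02 0 0 0 0" --pt "0 0 0 0 0 0 0" --pt "0 0 0 0 0 0 0"

```text
time: 14.42
position: [0.4402, -0.0038, 0.0889]
tool_rot: [0.705, -0.061, 0.061, -0.704]
ft_force: [-0.1, 0.2, -0.0]
grip_width: 0.0005
```

>>> play_rows --pt "0 0 0.02 0 0 0 0" --pt "0 0 0.02 0 0 0 0" --pt "0 0 0 0 0 0 0"

```text
time: 14.67
position: [0.4404, -0.0039, 0.0845]
tool_rot: [0.705, -0.061, 0.061, -0.704]
ft_force: [0.9, -0.4, 1.4]
grip_width: 0.0004
```

>>> play_rows --pt "0 0 0.02 0 0 0 0" --pt "0 0 0 0 0 0 0"

```text
time: 14.83
position: [0.4407, -0.004, 0.0826]
tool_rot: [0.705, -0.06, 0.062, -0.704]
ft_force: [0.9, 0.4, 3.0]
grip_width: 0.0003
```

>>> play_rows --pt "0 0 0.02 0 0 0 0" --pt "0 0 0 0 0 0 0"

```text
time: 15.0
position: [0.441, -0.0041, 0.0807]
tool_rot: [0.705, -0.06, 0.062, -0.704]
ft_force: [2.0, 0.3, 3.7]
grip_width: 0.0004
```

>>> play_rows --pt "0 0 0.02 0 0 0 0" --pt "0 0 0 0 0 0 0"

```text
time: 15.17
position: [0.4412, -0.0041, 0.0798]
tool_rot: [0.705, -0.06, 0.062, -0.704]
ft_force: [-0.6, 0.1, 16.6]
grip_width: 0.0003
```

>>> play_rows --pt "0 0 -0.05 0 0 0 0" --pt "0 0 -0.15 0 0 0 0" --pt "0 0 -0.3 0 0 0 0" --pt "0 0 -0.3 0 0 0 0" --pt "0 0 -0.3 0 0 0 0" --pt "0 0 -0.3 0 0 0 0" --pt "0 0 -0.3 0 0 0 0" --pt "0 0 0 0 0 0 0" --pt "0 0 0 0 0 0 0"

```text
time: 15.92
position: [0.4397, -0.0037, 0.2495]
tool_rot: [0.705, -0.06, 0.061, -0.704]
ft_force: [-0.7, -0.0, -0.6]
grip_width: 0.0005
```

```bash
python3 - <<'E'
from h import *
print(robot.get_obs()["ft_force"],robot.get_obs()["time"])
for n in("wrist","side"):
  im=eyes.camera(n);cv2.imwrite(f"pics/{n}13.png",im[:,:,::-1])
a=cv2.imread("pics/side13.png")[140:310,250:420];b=cv2.imread("pics/wrist13.png")
cv2.imwrite("pics/13.png",np.hstack([cv2.resize(a,(400,400)),b[:400,120:520]]))
E
```

```text
[-0.6513 -0.0223 -0.6365] 15.9167
```

View pics/13.png

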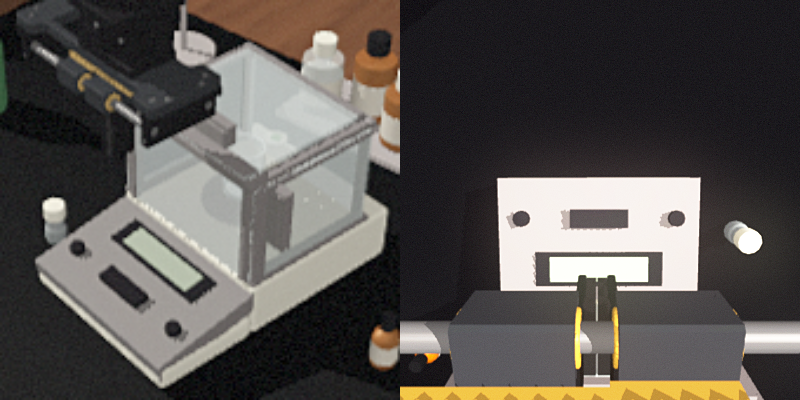

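View pics/side13.png

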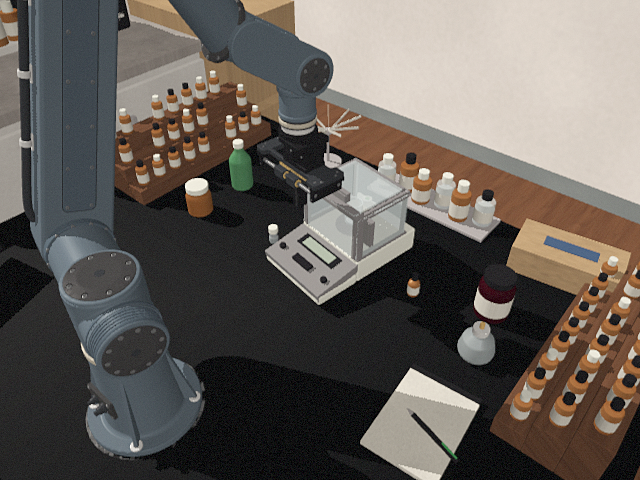

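```bash
python3 -c "
from h import *
print(ticket.hand_in())"
```

```text
the job is handed in; nothing more can be done
None
```

The balance is tared. I pushed the top cover shut first and then the right-hand door, each from behind its handle with the closed fingertip. With both shut, I pressed the tare key once, let it come back up and handed in at about 16 s of the 51 s.

- **Cover and door:** each stopped dead against its stop, the cover with a push of about 12 N and the door with about 9 N. The side picture taken after the door push shows both shut.
- **Tare key:** it went down about 5 mm until it met its stop. The force rose from about 4 N to about 17 N for a moment at the bottom. The last picture shows the key back up.
- **Everything else:** in the last pictures the beaker, the bottles, the vial and the pen stand where they did. The gripper is clear of the balance, with wrist force at noise level. The two round keys were not touched. The left door's handle was not touched; I saw it last in the earlier wrist pictures, still in its place.

One early measurement disagreed by about 5 mm, because I took the wrist picture while the arm was still settling. I relied on the fixed cameras instead, and the contacts came within a few millimetres of where those placed them.

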